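# Uncover a hidden bolt head and hold it from turning back

### The arm

A 6-joint arm with a two-finger parallel gripper is mounted at the origin on a cart in front of the work surface, level with it; the furniture and walls round the work are solid. World frame = base frame: x ahead of the robot, y to its left, z up, the work surface at z = 0. Lengths are in m, angles in rad, forces in N, time in s.
With the tool pointing down it reaches from about 0.375 to 0.925 m from the base axis. Payload 5.7 kg.
Tool frame: the origin (TCP) lies at the very end of the fingers, on their centre line; the grasp point (between the pads) lies 19 mm behind it; z points along the fingers, x is the direction in which the jaws open and shut, and the axes are right-handed (so a half turn about z gives the same grasp; the last joint's range is limited). The gripper opens to 88 mm and grips with 3 to 60 N. Pads are 20 mm wide; open, the fingers measure 115 mm over their backs; the gripper's body (75 mm by 178 mm) begins 61 mm behind the grasp point.
Start: joints at [1.025, 0.359, 1.51, -0, 1.272, -0.115], TCP at [0.251, 0.545, 0.223] pointing down, gripper open.
Joint ranges: [-2.97, 2.97], [-1.01, 2.36], [0.21, 2.38], [-0.96, 4.11], [0.2, 2.71], [-2.98, 2.98]. Speed limits (rad/s): [2.39, 2.39, 3.14, 3.14, 3.14, 3.14].

### API

Orientations are given as a rotation vector (axis times angle).
In Python, from station import robot gives the robot as it stands.
- The arm moves only by the shell command python3 -m crank 'ROWS' [FORCE]. ROWS is JSON, a list of rows, each an object with "twist": the turn, a rotation vector about the tool's x, y, z in rad, a list of three; "translation": the shift along the tool's x, y, z in m, a list of three; "jaw": the opening, from 0 (shut) to 1 (fully open). In form: [{"twist": [wx, wy, wz], "translation": [x, y, z], "jaw": jaw}, ...]. A call has 1 to 5 rows; each row is the pose to reach, as a shift and turn from the pose commanded when the call began, along the tool's axes at that moment; what a row does not reach only later rows make up. A row lasts 1/8 s, in which the tool goes at most 62.5 mm and 10.7 degrees, less where a joint would pass 70% of its speed; a pose out of reach is approached as far as the arm can. A call with a gripper value outside its range is refused whole. The fingers move at their own pace and stop on an object; FORCE is the grip in N (left out, the last holds). Time passes only in rows, so rows that repeat a pose let the fingers close. It gives the time, the measured TCP pose, the force and the opening at its end, in the units of the state.
- robot.state(): the state, without advancing time (a new reading comes with each control period).
- robot.capture(name): name is "side" or "top"; returns a dict with "image" (384x512x3 uint8, blue, green, red), "range_z" (384x512 float32, m along the optical axis (not along the pixel's ray), 0 where there is no reading), "mtx" (3x3 intrinsics, pixels), "view" (4x4, takes a point from world to camera coordinates). Camera axes: x right, y down, z forward; pixel columns grow to the right and rows downward; lengths in m; the calibration is good to about 2 mm. A picture is of the moment at which its call begins.
- robot.job_done(): hands the job in, once; it reports no verdict.
The state is a dict: "time": time; "qpos": joint angles; "joint_vel": joint speeds; "effort": joint torques, N m; "tool_pos": TCP position; "tool_rot": TCP orientation; "ft_force": force on the tool from outside, world axes, zero at the start; "ft_torque": the same for the moment, N m; "grip_width": finger opening in m.
Only numpy, scipy, OpenCV 4.12 (cv2) and the standard library are available. Lean on these libraries where they do the work, as an engineer would, in place of code of your own. Each camera call takes 0.05 s, during which the arm holds its last target.

### The job

Lift the loose yellow guard off the aluminium spindle fixture and set it down the right way up on the blue bench mat. Then reach down into the narrow gap behind the front bracket, grip the hidden hexagon bolt head firmly between the fingers by its left and right flats and turn it about ten degrees clockwise, seen from the front bracket, off its stop (lean the gripper to the right about the bolt). Finish while still gripping it there, so that its spring cannot turn it back, and leave everything else on the worktop where it is.

Things in the scene. Friction and masses are not known exactly. Their poses are not given: they have to be found in the camera images.
- fixture: Fixed aluminium spindle fixture, base 150 (x) x 110 (y) x 10 mm. Origin: centre of its underside on the worktop; x from front bracket to back plate, y along the plates, z up. Upright plates 6 mm thick, 80 mm wide, tops at z = 105 mm: front bracket x = -33 to -27, back plate x = +27 to +33 mm. Bolt axis along x at y = 0, z = 75 mm; in front it carries coil spring and nut out to x = -61 mm.
- gap_mouth (a point): Middle of the top of the gap between the fixture's two plates, 105 mm above the worktop, straight above the bolt head's centre; axes as the fixture's. The gap is 54 mm wide along x, 80 mm long along y, open at the top (once the guard is off) and at both y ends; its floor is 95 mm lower.
- bolt_head (a point): Dark steel hexagon head in the middle of the gap: 22 mm across flats, 24 mm long along x (the fixture's x). Origin: its centre, 75 mm above the worktop, 30 mm below the plates' tops; y is the normal of one pair of flats. 15 mm free before and behind it, nothing beside it in y. At the start (joint spindle at 0) two flats stand upright, facing the fixture's +y and -y: pinch them from above.
- spindle (a joint): Turn of the bolt (head, shank, nut as one) about the fixture's x axis, rad; it turns about the head's centre line. 0: against its stop, two flats upright, where it starts. It turns to +0.5 (positive: clockwise seen from the front; the head's top goes to the fixture's -y). A spring (0.04 N m) turns it back to 0 when let go. Pinched with 15 to 30 N it follows a leaning gripper degree by degree.
- guard: Loose yellow guard, about 120 g, on the tops of both plates: plate 80 (x) x 76 (y) x 4 mm, lips 10 mm deep under its x ends, outside the plates with 2 to 3 mm play; lifts straight up. Black grip rib at its centre, 14 mm thick (y), 52 mm long (x), 14 to 42 mm above the origin. Origin: middle of the lips' lower edges, 95 mm above the worktop at the start; x as the fixture's.
- mat: Blue bench mat fixed on the worktop, 190 (x) x 170 (y) x 4 mm, to the left or right of the fixture. Origin: centre of its underside, on the worktop; its top is at z = 4 mm. The guard standing on it has its origin at z = 4 mm.
- timer: Desk timer, beige, 112 x 104 x 45 mm, on the side of the fixture where the mat is not; origin under its centre. Leave it.
- beaker: Glass beaker, 56 mm across, 72 mm high; origin under its centre. Leave it.
- brown_vial: Brown vial with black cap, 24 mm across, 56 mm high; origin under its centre. Leave it.
- weight: Brass weight, 22 mm across, 42 mm high; origin under its centre. Leave it.
There are look-alikes about, which are no part of the job. There is more than one size of the guard; the job needs the largest.

How it is judged:
By the outcome, as a careful person would: the job done as asked, in the order asked, and still so for the second after the job is handed in, while the arm keeps its last pose, push and grip.
It also fails if it takes over 58 s, if anything falls off the work surface, if the arm or the gripper's body presses on something with over 40 N, if the wrist force passes 120 N, or if a joint passes its speed limit or range.

## Working session

There is one attempt and no reset: what is moved stays moved. The work goes in short steps, Python scripts to look and compute and a shell command to move; the robot and the scene stay as the last step left them, time stands still between calls to the robot, and variables do not carry over. Pictures are saved under pics/ and viewed, and the job is handed in when it is done.

```bash
ls; mkdir -p pics
python3 - <<'E'
from station import robot
import cv2,numpy as np
s=robot.state();print(s)
for n in("side","top"):
    c=robot.capture(n);cv2.imwrite(f"pics/{n}0.png",c["image"]);np.savez(f"{n}0.npz",**c);print(n,c["mtx"].tolist(),c["view"].round(4).tolist())
E
```

```text
pics
{'time': 0.0, 'qpos': array([ 1.02488934e+00,  3.59501273e-01,  1.51145661e+00,  9.10035293e-06,
        1.27247712e+00, -1.15100780e-01]), 'joint_vel': array([ 0.00010299,  0.00102883,  0.00041973,  0.00117111, -0.00191282,
        0.00015275]), 'effort': array([ 8.46772382e-04, -5.15391970e+01, -2.70727354e+01,  6.76672370e-02,
        3.50740808e-02, -1.80562402e-04]), 'tool_pos': array([0.25020041, 0.54457307, 0.22180261]), 'tool_rot': array([ 2.64424474e+00,  1.69485428e+00, -2.60499188e-03]), 'ft_force': array([-0.79291018, -0.05878229,  1.0033986 ]), 'ft_torque': array([0.01935347, 0.02416046, 0.01229711]), 'grip_width': 0.08761191335052686}
side [[369.7080538907062, 0.0, 255.07930051641682], [0.0, 369.7080538907062, 192.42754912769124], [0.0, 0.0, 1.0]] [[0.8847, -0.4662, 0.0071, -0.4625], [-0.3876, -0.7439, -0.5444, 0.3335], [0.2591, 0.4789, -0.8388, 0.8232], [0.0, 0.0, 0.0, 1.0]]
top [[435.0941471358072, 0.0, 256.11947242742735], [0.0, 435.0941471358072, 187.15163799691442], [0.0, 0.0, 1.0]] [[0.0133, -0.9999, -0.002, 0.088], [-0.9882, -0.0129, -0.1529, 0.5594], [0.1529, 0.004, -0.9882, 1.1594], [0.0, 0.0, 0.0, 1.0]]
```

View pics/side0.png

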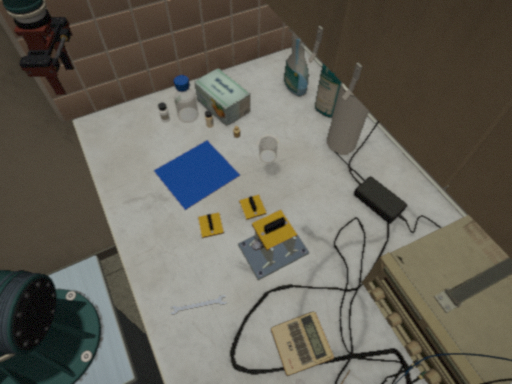

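View pics/top0.png

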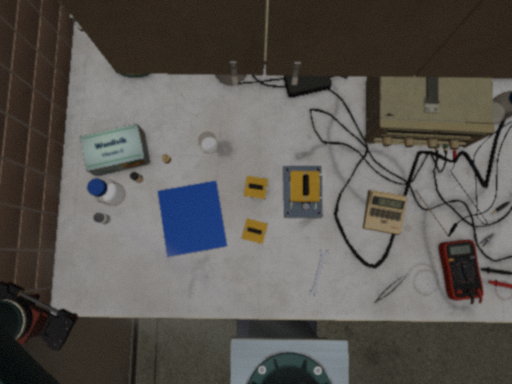

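```bash
cat > h.py <<'E'
import numpy as np,cv2
from scipy.spatial.transform import Rotation as R
def ray(c,u,v):
    V=c["view"];K=c["mtx"];Rm=V[:3,:3];o=-Rm.T@V[:3,3]
    d=Rm.T@np.linalg.inv(K)@np.array([u,v,1.]);return o,d
def onz(c,u,v,z):
    o,d=ray(c,u,v);return o+d*(z-o[2])/d[2]
def cloud(c):
    K=c["mtx"];V=c["view"];z=c["range_z"].astype(float);h,w=z.shape
    u,v=np.meshgrid(np.arange(w),np.arange(h))
    p=np.stack([(u-K[0,2])/K[0,0]*z,(v-K[1,2])/K[1,1]*z,z],-1)
    P=(p-V[:3,3])@V[:3,:3];P[z==0]=np.nan;return P
def proj(c,P):
    P=np.atleast_2d(P);q=P@c["view"][:3,:3].T+c["view"][:3,3];q=q@c["mtx"].T;return q[:,:2]/q[:,2:]
def rect(mask,c,z):
    cs,_=cv2.findContours(mask.astype(np.uint8),cv2.RETR_EXTERNAL,cv2.CHAIN_APPROX_NONE)
    out=[]
    for k in cs:
        if cv2.contourArea(k)<60: continue
        w=np.array([onz(c,*p[0],z)[:2] for p in k],np.float32)*1000
        (cx,cy),(a,b),t=cv2.minAreaRect(w);out.append((k[:,0].mean(0).round(),round(cx,1),round(cy,1),round(a,1),round(b,1),round(t,1)))
    return out
E
python3 - <<'E'
from h import *
for n in("side","top"):
    c=np.load(f"{n}0.npz");hsv=cv2.cvtColor(c["image"],cv2.COLOR_BGR2HSV)
    P=cloud(c)
    y=cv2.inRange(hsv,(18,130,90),(32,255,255));b=cv2.inRange(hsv,(100,150,60),(125,255,255))
    y=cv2.morphologyEx(y,cv2.MORPH_CLOSE,np.ones((3,3)))
    print(n)
    for z in(.109,.014): print("yel",z,*rect(y,c,z),sep="\n  ")
    print("blue",*rect(b,c,.004),sep="\n  ")
    lab,cc=cv2.connectedComponents(y)
    for i in range(1,lab):
        m=cc==i
        if m.sum()>60:print(i,m.sum(),np.nanmedian(P[m],0).round(4))
    img=c["image"]
    x0,y0=(195,185) if n=="side" else (225,150)
    cv2.imwrite(f"pics/{n}_crop.png",cv2.resize(img[y0:y0+100,x0:x0+130],None,fx=6,fy=6,interpolation=cv2.INTER_CUBIC))
E
```

```text
side
yel
  0.109
  (array([210., 225.]), 427.6, 45.3, 55.1, 48.8, 76.1)
  (array([273., 228.]), 552.2, -33.5, 80.8, 75.9, 0.6)
  (array([252., 206.]), 537.4, 43.2, 55.3, 49.7, 81.2)
yel
  0.014
  (array([210., 225.]), 440.3, 95.8, 61.9, 54.9, 76.1)
  (array([273., 228.]), 580.3, 7.2, 90.8, 85.4, 0.6)
  (array([252., 206.]), 563.7, 93.4, 62.2, 55.9, 81.2)
blue
  (array([196., 174.]), 475.4, 275.7, 183.7, 164.7, 10.8)
  (array([181.,  83.]), 576.1, 657.1, 72.4, 45.1, 67.9)
4 348 [0.5604 0.0912 0.011 ]
5 780 [ 0.5488 -0.0424  0.1092]
6 383 [0.4382 0.0947 0.011 ]
top
yel
  0.109
  (array([254., 231.]), 435.1, 98.8, 53.7, 51.0, 76.5)
  (array([255., 187.]), 548.8, 97.2, 54.1, 51.0, 81.9)
  (array([305., 186.]), 552.9, -31.2, 79.3, 76.6, 0.7)
yel
  0.014
  (array([254., 231.]), 440.3, 99.5, 58.2, 55.3, 76.5)
  (array([255., 187.]), 563.5, 97.8, 58.6, 55.3, 81.9)
  (array([305., 186.]), 568.0, -41.5, 86.0, 83.1, 0.7)
blue
  (array([192., 217.]), 474.2, 276.7, 184.5, 164.4, 10.9)
  (array([ 96., 186.]), 559.7, 553.3, 45.9, 41.6, 64.5)
1 742 [ 0.5524 -0.025   0.1087]
2 333 [0.5605 0.0985 0.0105]
3 358 [0.4389 0.0998 0.0105]
```

View pics/side_crop.png

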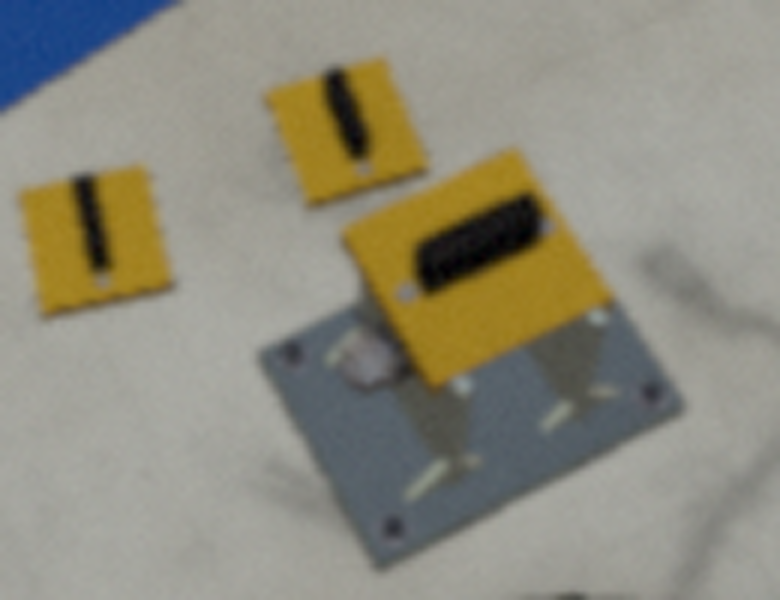

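View pics/top_crop.png

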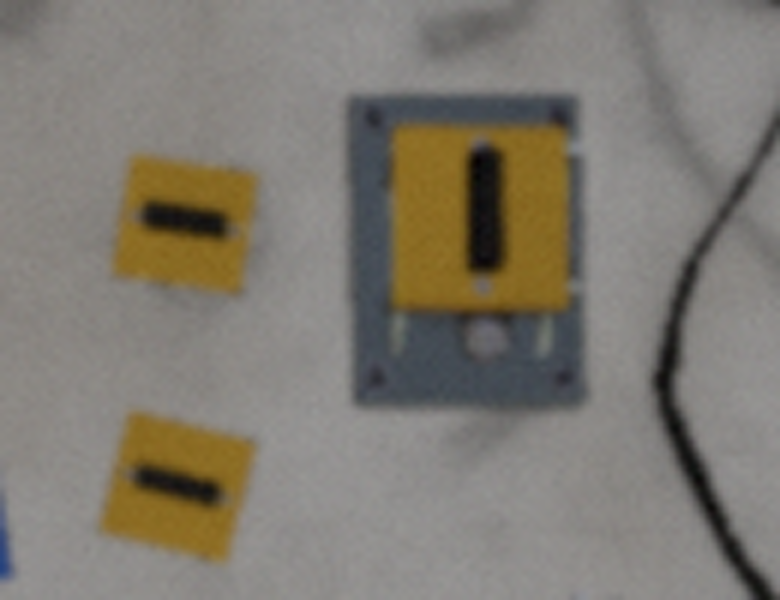

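Run:
```python
from h import *
for n in("side","top"):
    c=np.load(f"{n}0.npz");im=c["image"];hsv=cv2.cvtColor(im,cv2.COLOR_BGR2HSV)
    P=cloud(c)
    reg=np.zeros(im.shape[:2],np.uint8);a=proj(c,[0.55,-0.03,0.05])[0].astype(int);reg[a[1]-42:a[1]+42,a[0]-45:a[0]+45]=1
    base=cv2.inRange(hsv,(90,35,60),(125,140,200))&cv2.inRange(hsv,(0,0,0),(180,255,175))
    base=(base>0)&(reg>0)&(abs(P[...,2]-.008)<.012)
    base=cv2.morphologyEx(base.astype(np.uint8),cv2.MORPH_OPEN,np.ones((3,3)))
    pts=np.argwhere(base)[:,::-1]
    w=np.array([onz(c,*p,.01)[:2] for p in pts],np.float32)*1000
    print(n,"base",cv2.minAreaRect(w),len(pts))
    rib=(cv2.inRange(hsv,(0,0,0),(180,255,60))>0)&(reg>0)&(P[...,2]>.1)
    pts=np.argwhere(rib)[:,::-1]
    for z in(.137,.123):
        w=np.array([onz(c,*p,z)[:2] for p in pts],np.float32)*1000
        print("rib",z,cv2.minAreaRect(w),np.nanmedian(P[rib],0))
    b=cv2.inRange(hsv,(100,150,60),(125,255,255));print()
    # all tall points near route
    m=(P[...,2]>.02)&(P[...,0]>.25)&(P[...,0]<.75)&(abs(P[...,1])<.45)
    k,l,st,ce=cv2.connectedComponentsWithStats(m.astype(np.uint8))
    for i in range(1,k):
        if st[i,4]>25: q=P[l==i];print(ce[i].round(),np.nanmin(q,0).round(3),np.nanmax(q,0).round(3))
s=R.from_rotvec([ 2.64424474e+00,  1.69485428e+00, -2.60499188e-03]).as_matrix();print(s.round(3))
```

```text
side base ((542.0097045898438, -56.637237548828125), (89.97520446777344, 150.36648559570312), 59.83437728881836) 751
rib 0.137 ((550.5523071289062, -37.76758575439453), (53.68626022338867, 18.647655487060547), 1.2208880186080933) [ 0.5523748  -0.03741694  0.13597452]
rib 0.123 ((554.826904296875, -31.624223709106445), (54.704227447509766, 19.001235961914062), 1.2209150791168213) [ 0.5523748  -0.03741694  0.13597452]

[428.  86.] [ 0.715 -0.35   0.394] [0.745 0.36  0.667]
[233. 105.] [0.617 0.398 0.02 ] [0.729 0.45  0.087]
[209. 117.] [0.575 0.418 0.02 ] [0.597 0.444 0.06 ]
[237. 130.] [0.634 0.341 0.02 ] [0.654 0.362 0.043]
[268. 147.] [0.657 0.205 0.02 ] [0.716 0.261 0.074]
[253. 203.] [0.558 0.076 0.022] [0.573 0.116 0.036]
[273. 234.] [ 0.495 -0.078  0.02 ] [0.597 0.006 0.14 ]
[210. 221.] [0.433 0.079 0.02 ] [0.449 0.117 0.036]
[421. 319.] [ 0.545 -0.45   0.02 ] [ 0.75  -0.215  0.352]
[305. 341.] [ 0.446 -0.324  0.02 ] [ 0.558 -0.21   0.048]
top base ((547.30322265625, -34.60821533203125), (123.04016876220703, 101.01640319824219), 0.7543331980705261) 428
rib 0.137 ((552.2260131835
[... 464 characters left out ...]
443  0.217] [ 0.659 -0.398  0.342]
[136. 147.] [0.614 0.399 0.02 ] [0.724 0.45  0.089]
[207. 140.] [0.651 0.207 0.02 ] [0.713 0.26  0.076]
[166. 158.] [0.63  0.342 0.021] [0.65  0.364 0.045]
[305. 188.] [ 0.493 -0.078  0.02 ] [0.594 0.004 0.141]
[136. 177.] [0.572 0.42  0.02 ] [0.595 0.442 0.062]
[256. 186.] [0.556 0.079 0.021] [0.569 0.115 0.035]
[386. 209.] [ 0.441 -0.323  0.02 ] [ 0.555 -0.208  0.051]
[454. 221.] [ 0.428 -0.45   0.022] [ 0.53  -0.37   0.219]
[254. 231.] [0.43  0.08  0.023] [0.446 0.116 0.037]
[451. 268.] [ 0.261 -0.45   0.02 ] [ 0.418 -0.413  0.046]
[  5. 338.] [0.25  0.431 0.583] [0.261 0.45  0.626]
[[ 0.418  0.909 -0.001]
 [ 0.909 -0.418 -0.002]
 [-0.002 -0.    -1.   ]]
```

```bash
cat > d.py <<'E'
import sys,json
from h import *
from station import robot
def delta(p,heading_deg,lean=0,show=True):
    """target TCP p, tool x heading in world, z down; lean (deg): turn about world -x.. applied in world about fixture x"""
    s=robot.state();Rt=R.from_rotvec(s["tool_rot"]).as_matrix()
    h=np.radians(heading_deg);x=np.array([np.cos(h),np.sin(h),0]);z=np.array([0,0,-1.]);y=np.cross(z,x)
    T=np.c_[x,y,z]
    print("t",round(s["time"],2),"pos",s["tool_pos"].round(4),"q",s["qpos"].round(2),"F",s["ft_force"].round(1),"M",s["ft_torque"].round(2),"w",round(s["grip_width"],4))
    print("trans",(Rt.T@(np.array(p)-s["tool_pos"])).round(4),"twist",R.from_matrix(Rt.T@T).as_rotvec().round(4))
E
python3 -c "
from d import *
delta([.5525,-.0325,.222],90.7)"
```

```text
t 0.1 pos [0.2502 0.5446 0.2219] q [ 1.02  0.36  1.51  0.    1.27 -0.12] F [ 0.2 -0.6 -0.7] M [ 0.    0.01 -0.02] w 0.0877
trans [-3.982e-01  5.156e-01  5.000e-04] twist [-0.0006  0.0016 -0.443 ]
```

Candidates for "guard": large one on the fixture (top 305,186 / side 273,228; measured 80×76 mm at z 0.109), two small ones on the worktop (top 255,187 and 254,231; ~55–58×51–55). The large one is right: the crops show it sitting on the fixture plates, with the spring/nut on the robot's side, so the fixture's x ≈ world x.

```bash
python3 -m crank '[{"twist":[0,0,-0.09],"translation":[-0.037,0.048,0],"jaw":1},{"twist":[0,0,-0.18],"translation":[-0.074,0.096,0],"jaw":1},{"twist":[0,0,-0.27],"translation":[-0.111,0.144,0],"jaw":1},{"twist":[0,0,-0.36],"translation":[-0.148,0.192,0],"jaw":1},{"twist":[0,0,-0.443],"translation":[-0.185,0.24,0],"jaw":1}]' 30; python3 -c "
from d import *
delta([.5525,-.0325,.2],90.7)"
```

```text
time: 0.72
tool_pos: [0.3918, 0.275, 0.2225]
tool_rot: [2.204, 2.238, -0.0]
ft_force: [1.6, 0.7, 0.2]
grip_width: 0.0879
t 0.72 pos [0.3918 0.275  0.2225] q [ 0.47  0.18  1.76 -0.    1.2  -1.12] F [1.6 0.7 0.2] M [-0.02 -0.04  0.04] w 0.0879
trans [-0.3099  0.156   0.0226] twist [-0.0001  0.0002  0.0031]
```

```bash
python3 -m crank '[{"twist":[0,0,0],"translation":[-0.054,0.027,0],"jaw":1},{"twist":[0,0,0],"translation":[-0.108,0.054,0],"jaw":1},{"twist":[0,0,0],"translation":[-0.162,0.081,0],"jaw":1},{"twist":[0,0,0],"translation":[-0.216,0.108,0],"jaw":1},{"twist":[0,0,0],"translation":[-0.262,0.132,0.01],"jaw":1}]'; python3 -c "
from d import *
delta([.5525,-.0325,.2],90.7)"
```

```text
time: 1.35
tool_pos: [0.5278, 0.0142, 0.213]
tool_rot: [2.208, 2.233, 0.001]
ft_force: [-0.9, -0.3, 0.6]
grip_width: 0.0879
t 1.35 pos [0.5278 0.0142 0.213 ] q [-0.1   0.26  1.68 -0.    1.2  -1.69] F [-0.9 -0.3  0.6] M [ 0.05 -0.04  0.02] w 0.0879
trans [-0.047   0.0241  0.0131] twist [ 0.0016  0.0002 -0.001 ]
```

```bash
python3 -m crank '[{"twist":[0,0,0],"translation":[-0.04,0.02,0.01],"jaw":1},{"twist":[0,0,0],"translation":[-0.04,0.02,0.01],"jaw":1}]'
python3 - <<'E'
from d import *
delta([.5525,-.0325,.113],90.7)
for n in("side","top"):
    c=robot.capture(n);im=c["image"]
    a=proj(c,[.55,-.03,.12])[0].astype(int)
    cv2.imwrite(f"pics/{n}1.png",cv2.resize(im[a[1]-50:a[1]+50,a[0]-65:a[0]+65],None,fx=4,fy=4,interpolation=cv2.INTER_CUBIC))
im=np.hstack([cv2.imread("pics/side1.png")[:, :400],cv2.imread("pics/top1.png")[:, 60:460]]);cv2.imwrite("pics/both1.png",im)
E
```

```text
time: 1.6
tool_pos: [0.5478, -0.026, 0.2015]
tool_rot: [-2.212, -2.231, 0.002]
ft_force: [-1.2, 0.4, 0.4]
grip_width: 0.0878
t 1.6 pos [ 0.5478 -0.026   0.2015] q [-0.17  0.31  1.65 -0.    1.19 -1.75] F [-1.2  0.4  0.4] M [ 0.07  0.02 -0.  ] w 0.0878
trans [-0.0065  0.0048  0.0885] twist [-0.0012  0.0004 -0.0037]
```

View pics/both1.png

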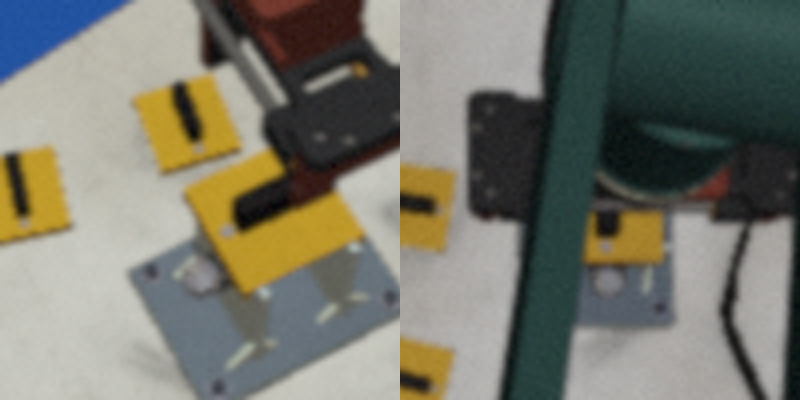

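```bash
python3 -m crank '[{"twist":[0,0,0],"translation":[-0.006,0.005,0.03],"jaw":1},{"twist":[0,0,0],"translation":[-0.006,0.005,0.06],"jaw":1},{"twist":[0,0,0],"translation":[-0.006,0.005,0.08],"jaw":0.5},{"twist":[0,0,0],"translation":[-0.006,0.005,0.08],"jaw":0.5}]' 25
python3 - <<'E'
from d import *
delta([.5525,-.0325,.114],90.7)
c=robot.capture("side");im=c["image"]
a=proj(c,[.55,-.03,.12])[0].astype(int)
cv2.imwrite("pics/side2.png",cv2.resize(im[a[1]-50:a[1]+50,a[0]-65:a[0]+65],None,fx=5,fy=5,interpolation=cv2.INTER_CUBIC))
E
```

```text
time: 2.2
tool_pos: [0.5501, -0.0276, 0.1216]
tool_rot: [-2.204, -2.234, 0.003]
ft_force: [-0.1, -0.3, -0.0]
grip_width: 0.0713
t 2.2 pos [ 0.5501 -0.0276  0.1216] q [-0.18  0.4   1.73  0.    1.01 -1.76] F [-0.1 -0.3 -0. ] M [ 0.01 -0.01  0.03] w 0.0713
trans [-0.0049  0.0024  0.0076] twist [-0.0037 -0.0009  0.0015]
```

View pics/side2.png

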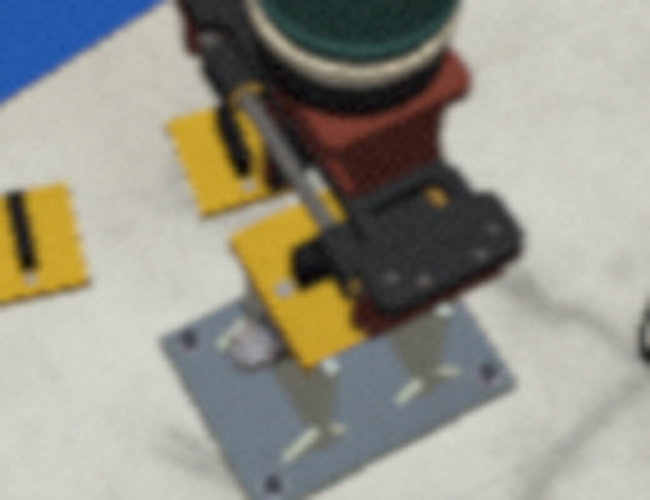

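```bash
python3 -m crank '[{"twist":[0,0,0],"translation":[-0.0045,0.0024,0.003],"jaw":0.5},{"twist":[0,0,0],"translation":[-0.0045,0.0024,0.0065],"jaw":0.5},{"twist":[0,0,0],"translation":[-0.0045,0.0024,0.0065],"jaw":0.5}]' 25
python3 - <<'E'
from d import *
delta([.5525,-.0325,.114],90.7)
E
```

```text
time: 2.62
tool_pos: [0.5546, -0.0338, 0.1164]
tool_rot: [2.208, 2.235, 0.0]
ft_force: [0.2, -0.5, -0.4]
grip_width: 0.0442
t 2.62 pos [ 0.5546 -0.0338  0.1164] q [-0.19  0.41  1.72 -0.    1.   -1.77] F [ 0.2 -0.5 -0.4] M [ 0.01 -0.01  0.04] w 0.0442
trans [ 0.0013 -0.0021  0.0024] twist [ 0.0002  0.0001 -0.0002]
```

```bash
python3 -m crank '[{"twist":[0,0,0],"translation":[0.0008,-0.0015,0.002],"jaw":0.2},{"twist":[0,0,0],"translation":[0.0008,-0.0015,0.002],"jaw":0},{"twist":[0,0,0],"translation":[0.0008,-0.0015,0.002],"jaw":0},{"twist":[0,0,0],"translation":[0.0008,-0.0015,0.002],"jaw":0},{"twist":[0,0,0],"translation":[0.0008,-0.0015,0.002],"jaw":0}]' 25
python3 - <<'E'
from d import *
delta([.5525,-.0325,.16],90.7)
E
```

```text
time: 3.25
tool_pos: [0.5531, -0.0329, 0.1142]
tool_rot: [-2.208, -2.235, 0.0]
ft_force: [-0.4, -0.4, -0.1]
grip_width: 0.0138
t 3.25 pos [ 0.5531 -0.0329  0.1142] q [-0.18  0.42  1.73 -0.    1.   -1.77] F [-0.4 -0.4 -0.1] M [0.06 0.05 0.02] w 0.0138
trans [ 0.0004 -0.0006 -0.0458] twist [-0.0001  0.     -0.    ]
```

```bash
python3 -m crank '[{"twist":[0,0,0],"translation":[0,0,0],"jaw":0},{"twist":[0,0,0],"translation":[0,0,-0.01],"jaw":0},{"twist":[0,0,0],"translation":[0,0,-0.025],"jaw":0},{"twist":[0,0,0],"translation":[0,0,-0.045],"jaw":0},{"twist":[0,0,0],"translation":[0,0,-0.065],"jaw":0}]'
python3 - <<'E'
from d import *
delta([.475,.276,.18],90.7)
c=robot.capture("side");im=c["image"]
a=proj(c,[.55,-.03,.12])[0].astype(int)
cv2.imwrite("pics/side3.png",cv2.resize(im[a[1]-50:a[1]+50,a[0]-65:a[0]+65],None,fx=5,fy=5,interpolation=cv2.INTER_CUBIC))
E
```

```text
time: 3.88
tool_pos: [0.5533, -0.033, 0.1809]
tool_rot: [2.207, 2.234, 0.001]
ft_force: [-0.5, 0.5, 0.2]
grip_width: 0.0143
t 3.88 pos [ 0.5533 -0.033   0.1809] q [-0.18  0.34  1.66 -0.    1.14 -1.77] F [-0.5  0.5  0.2] M [ 0.05 -0.02 -0.02] w 0.0143
trans [ 0.3099 -0.0745  0.0007] twist [ 0.0009  0.0003 -0.    ]
```

View pics/side3.png

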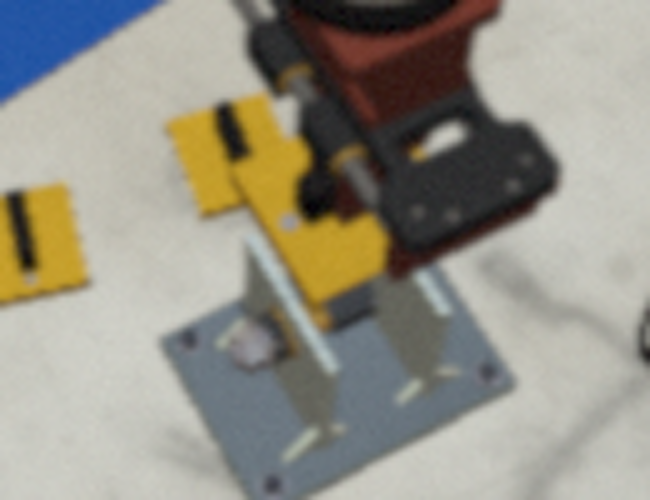

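```bash
python3 -m crank '[{"twist":[0,0,0],"translation":[0.04,-0.01,0],"jaw":0},{"twist":[0,0,-0.04],"translation":[0.09,-0.0215,0],"jaw":0},{"twist":[0,0,-0.08],"translation":[0.14,-0.0335,0],"jaw":0},{"twist":[0,0,-0.12],"translation":[0.19,-0.0455,0],"jaw":0},{"twist":[0,0,-0.175],"translation":[0.24,-0.0575,0],"jaw":0}]'
python3 - <<'E'
from d import *
delta([.475,.276,.06],100.8)
E
```

```text
time: 4.55
tool_pos: [0.4924, 0.2079, 0.1798]
tool_rot: [2.002, 2.42, 0.001]
ft_force: [1.2, -0.2, -0.9]
grip_width: 0.0135
t 4.55 pos [0.4924 0.2079 0.1798] q [ 0.27  0.31  1.7  -0.    1.13 -1.49] F [ 1.2 -0.2 -0.9] M [ 0.08  0.01 -0.01] w 0.0135
trans [ 0.0701 -0.0045  0.1198] twist [0.0012 0.     0.0002]
```

```bash
python3 -m crank '[{"twist":[0,0,0],"translation":[0.04,-0.003,0],"jaw":0},{"twist":[0,0,0],"translation":[0.068,-0.005,0.03],"jaw":0},{"twist":[0,0,0],"translation":[0.068,-0.005,0.07],"jaw":0},{"twist":[0,0,0],"translation":[0.068,-0.005,0.11],"jaw":0},{"twist":[0,0,0],"translation":[0.068,-0.005,0.12],"jaw":0}]'
python3 - <<'E'
from d import *
delta([.475,.276,.024],100.8)
E
```

```text
time: 5.18
tool_pos: [0.4734, 0.2716, 0.0574]
tool_rot: [-2.003, -2.418, 0.006]
ft_force: [0.1, 0.8, -1.6]
grip_width: 0.0135
t 5.17 pos [0.4734 0.2716 0.0574] q [ 0.39  0.49  1.79 -0.    0.87 -1.36] F [ 0.1  0.8 -1.6] M [-0.01  0.01 -0.02] w 0.0135
trans [0.004  0.0025 0.0334] twist [-0.004   0.0009 -0.001 ]
```

```bash
python3 -m crank '[{"twist":[0,0,0],"translation":[0,0,0.015],"jaw":0},{"twist":[0,0,0],"translation":[0,0,0.025],"jaw":0},{"twist":[0,0,0],"translation":[0,0,0.03],"jaw":0},{"twist":[0,0,0],"translation":[0,0,0.03],"jaw":0}]'
python3 - <<'E'
from d import *
delta([.475,.276,.024],100.8)
c=robot.capture("side");im=c["image"]
a=proj(c,[.475,.276,.05])[0].astype(int)
cv2.imwrite("pics/side4.png",cv2.resize(im[a[1]-50:a[1]+50,a[0]-65:a[0]+65],None,fx=5,fy=5,interpolation=cv2.INTER_CUBIC))
E
```

```text
time: 5.68
tool_pos: [0.4752, 0.2722, 0.0293]
tool_rot: [2.004, 2.419, -0.0]
ft_force: [-0.4, 0.0, -1.8]
grip_width: 0.0137
t 5.67 pos [0.4752 0.2722 0.0293] q [ 0.39  0.53  1.81 -0.    0.8  -1.36] F [-0.4  0.  -1.8] M [ 0.02 -0.01  0.02] w 0.0137
trans [0.0038 0.0005 0.0053] twist [ 0.      0.0001 -0.0014]
```

View pics/side4.png

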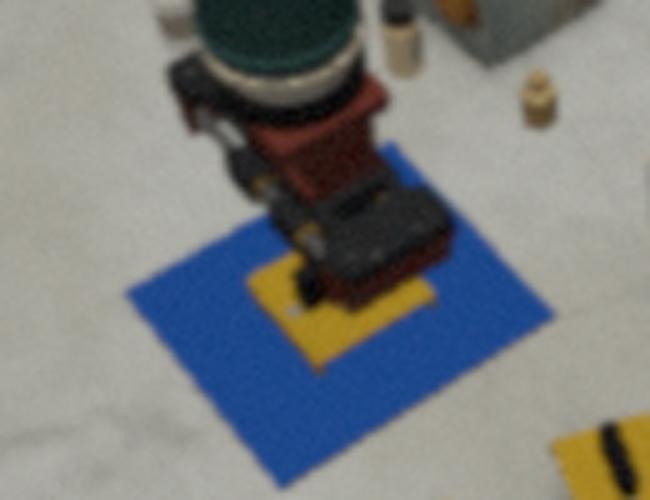

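Guard is level over the mat centre (crop 340,310); a few mm still to lower.

```bash
python3 -m crank '[{"twist":[0,0,0],"translation":[0,0,0.003],"jaw":0},{"twist":[0,0,0],"translation":[0,0,0.005],"jaw":0},{"twist":[0,0,0],"translation":[0,0,0.006],"jaw":0},{"twist":[0,0,0],"translation":[0,0,0.006],"jaw":0}]'
python3 - <<'E'
from d import *
delta([.475,.276,.023],100.8)
E
```

```text
time: 6.22
tool_pos: [0.4751, 0.2723, 0.0232]
tool_rot: [2.004, 2.419, -0.0]
ft_force: [0.3, -0.8, -0.3]
grip_width: 0.0139
t 6.22 pos [0.4751 0.2723 0.0232] q [ 0.39  0.54  1.81 -0.    0.79 -1.36] F [ 0.3 -0.8 -0.3] M [ 0.05  0.11 -0.05] w 0.0139
trans [0.0037 0.0006 0.0002] twist [-0.      0.0001 -0.0012]
```

```bash
python3 -m crank '[{"twist":[0,0,0],"translation":[0,0,0.001],"jaw":0},{"twist":[0,0,0],"translation":[0,0,0.001],"jaw":0.4},{"twist":[0,0,0],"translation":[0,0,0.001],"jaw":0.5},{"twist":[0,0,0],"translation":[0,0,0.001],"jaw":0.5},{"twist":[0,0,0],"translation":[0,0,0],"jaw":0.5}]'; python3 -m crank '[{"twist":[0,0,0],"translation":[0,0,-0.02],"jaw":0.5},{"twist":[0,0,0],"translation":[0,0,-0.06],"jaw":0.5},{"twist":[0,0,0],"translation":[0,0,-0.11],"jaw":0.5},{"twist":[0,0,0],"translation":[0,0,-0.16],"jaw":0.5},{"twist":[0,0,0],"translation":[0,0,-0.18],"jaw":0.5}]';python3 - <<'E'
from d import *
delta([.475,.276,.023],100.8)
for n in("side","top"):
    c=robot.capture(n);cv2.imwrite(f"pics/{n}5.png",c["image"]);np.savez(f"{n}5.npz",**c)
E
```

```text
time: 6.85
tool_pos: [0.475, 0.2722, 0.023]
tool_rot: [-2.004, -2.419, 0.001]
ft_force: [0.4, -0.5, -0.7]
grip_width: 0.0439
time: 7.48
tool_pos: [0.4765, 0.2729, 0.2065]
tool_rot: [2.003, 2.418, 0.007]
ft_force: [1.1, -0.7, -0.7]
grip_width: 0.0437
t 7.47 pos [0.4765 0.2729 0.2065] q [ 0.39  0.3   1.64 -0.    1.19 -1.36] F [ 1.1 -0.7 -0.7] M [ 0.05 -0.   -0.07] w 0.0437
trans [ 0.0032 -0.0018  0.1835] twist [ 0.0048 -0.001  -0.0013]
```

View pics/side5.png

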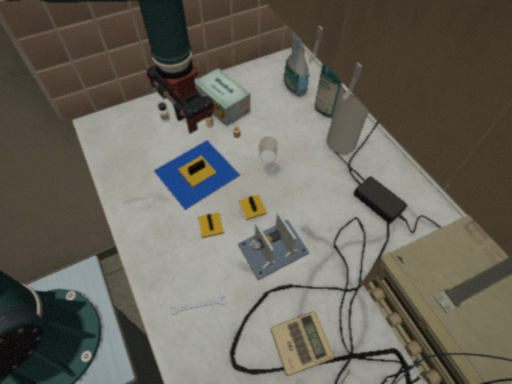

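View pics/top5.png

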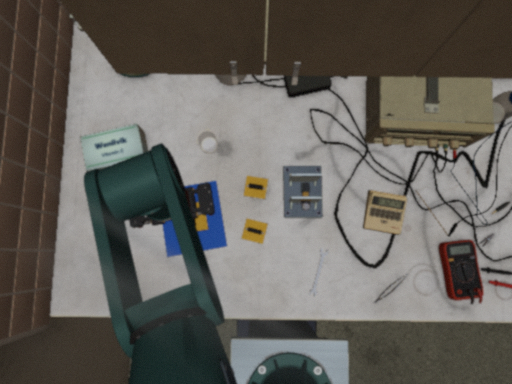

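The guard stands upright at the mat centre (side 197,171). The fixture is now open, with the head showing between the plates (top ~305,189). Next I'll measure the fixture and the head.

Run:
```python
from h import *
o=[]
for n in("side","top"):
    c=np.load(f"{n}5.npz");im=c["image"]
    a=proj(c,[.55,-.03,.06])[0].astype(int);print(n,"crop origin",a-[40,36])
    cr=im[a[1]-36:a[1]+36,a[0]-40:a[0]+40];cv2.imwrite(f"pics/{n}6.png",cv2.resize(cr,None,fx=10 if n=="top" else 8,fy=8 if n!="top" else 8,interpolation=cv2.INTER_CUBIC)) if 0 else cv2.imwrite(f"pics/{n}6.png",cv2.resize(cr,None,fx=8,fy=8,interpolation=cv2.INTER_CUBIC))
    P=cloud(c);p=P[a[1]-36:a[1]+36,a[0]-40:a[0]+40].reshape(-1,3)
    q=p[(abs(p[:,2]-.105)<.006)]; 
    for s in(-1,1):
        r=q[(q[:,0]-.5525)*s>0];print("plate top",s,np.nanmedian(r,0).round(4),r[:,1].min().round(4),r[:,1].max().round(4),len(r))
    h=p[(abs(p[:,2]-.086)<.006)&(abs(p[:,0]-.5525)<.02)];print("head",np.nanmedian(h,0).round(4),h.min(0),h.max(0),len(h))
    b=p[(abs(p[:,2]-.010)<.005)];
    print("nut",np.nanmedian(p[(p[:,0]<.512)&(p[:,2]>.05)],0))
```

```text
side crop origin [230 201]
plate top -1 [ 0.5251 -0.039   0.1048] -0.0779 0.0019 96
plate top 1 [ 0.5847 -0.0392  0.1047] -0.0763 0.0034 102
head [ 0.553  -0.0402  0.0842] [ 0.53373311 -0.04857127  0.08006727] [ 0.56918169 -0.02604732  0.08949996] 111
nut [ 0.50321083 -0.04073045  0.08210548]
top crop origin [262 153]
plate top -1 [ 0.5229 -0.0367  0.1041] -0.0776 0.001 60
plate top 1 [ 0.5829 -0.036   0.1039] -0.0752 0.0033 82
head [ 0.5507 -0.0355  0.0838] [ 0.53264302 -0.04626719  0.08010246] [ 0.56508215 -0.02714915  0.08966573] 85
nut [ 0.50349936 -0.03533852  0.08128321]
```

View pics/side6.png

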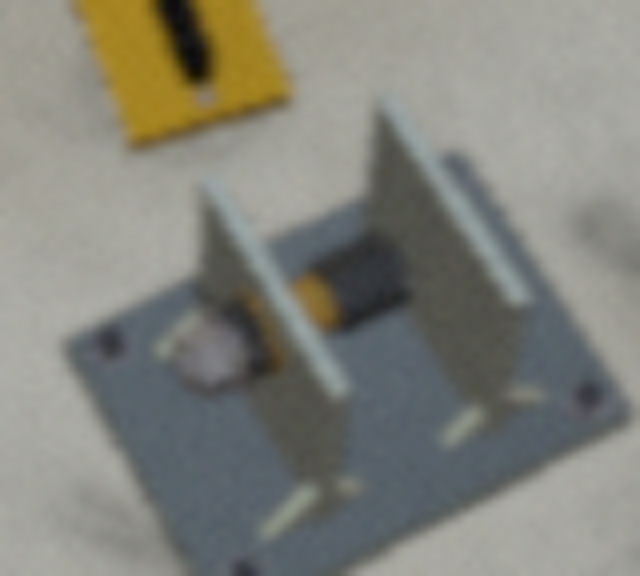

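View pics/top6.png

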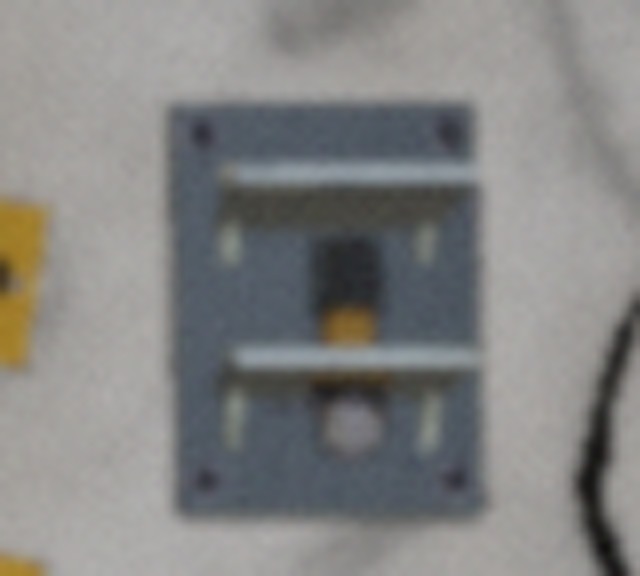

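Run:
```python
from h import *
def W(c,pts,o,z): return np.array([onz(c,p[0]/8+o[0]-.44,p[1]/8+o[1]-.44,z)*1000 for p in pts]).round(1)[:,:2]
t=np.load("top5.npz");s=np.load("side5.npz")
b=W(t,[(170,103),(468,103),(485,517),(178,518)],(262,153),.01);print("base",b.tolist(),b.mean(0),cv2.minAreaRect(b.astype(np.float32)))
b=W(s,[(462,150),(632,420),(65,340)],(230,201),.01);print("base side",b.tolist(),"c",(b[1]+b[2])/2)
print("plate front top",W(t,[(235,358),(478,358)],(262,153),.105).tolist(),"back",W(t,[(228,174),(472,174)],(262,153),.105).tolist())
print("side front",W(s,[(208,180),(345,390)],(230,201),.105).tolist(),"back",W(s,[(388,98),(525,302)],(230,201),.105).tolist())
print("head cols", W(t,[(314,270),(380,270),(347,237),(347,308)],(262,153),.082).tolist())
# depth-based base fit, guard position
for n,c in(("top",t),("side",s)):
    P=cloud(c);im=cv2.cvtColor(c["image"],cv2.COLOR_BGR2HSV)
    y=cv2.inRange(im,(18,130,90),(32,255,255));print(n,"guard",[r for r in rect(y,c,.018) if r[2]>200], "nut")
    m=(P[...,0]>.48)&(P[...,0]<.515)&(abs(P[...,1]+.036)<.03)&(P[...,2]>.07);q=P[m]
    print("nut y",q[:,1].min(),q[:,1].max(),len(q))
```

```text
base [[627.2, 20.0], [628.6, -86.6], [480.4, -91.2], [478.6, 16.6]] [553.7 -35.3] ((553.800048828125, -35.599998474121094), (149.3052215576172, 107.81295776367188), 1.3107109069824219)
base side [[628.8, 17.0], [627.1, -91.6], [480.8, 16.1]] c [553.95 -37.75]
plate front top [[523.0, 3.9], [524.0, -75.3]] back [[584.0, 6.3], [585.0, -74.0]]
side front [[524.0, 1.4], [526.9, -75.9]] back [[584.8, 1.0], [586.3, -75.9]]
head cols [[556.0, -24.2], [556.3, -46.3], [567.4, -35.3], [543.3, -35.2]]
top guard [(array([201., 222.]), 462.2, 249.3, 41.8, 30.2, 11.2)] nut
nut y -0.0491121165708422 -0.01428187754989607 75
side guard [(array([196., 171.]), 475.5, 271.8, 78.2, 73.5, 10.5)] nut
nut y -0.050007793639154204 -0.014703557763404256 92
```

Run:
```python
from d import *
delta([.554,-.036,.19],91.2)
```

```text
t 7.58 pos [0.4768 0.273  0.2058] q [ 0.39  0.3   1.65 -0.    1.19 -1.36] F [ 1.  -0.5 -1.2] M [0.08 0.   0.03] w 0.0441
trans [-0.318   0.0183  0.0156] twist [ 0.0052 -0.0015  0.1663]
```

```bash
python3 -m crank '[{"twist":[0,0,0.035],"translation":[-0.055,0.003,0],"jaw":0.55},{"twist":[0,0,0.07],"translation":[-0.11,0.006,0],"jaw":0.55},{"twist":[0,0,0.105],"translation":[-0.165,0.009,0],"jaw":0.55},{"twist":[0,0,0.14],"translation":[-0.22,0.012,0],"jaw":0.55},{"twist":[0,0,0.166],"translation":[-0.275,0.0155,0.005],"jaw":0.55}]' 25
python3 - <<'E'
from d import *
delta([.554,-.036,.15],91.2)
E
```

```text
time: 8.2
tool_pos: [0.5411, 0.0033, 0.1968]
tool_rot: [-2.198, -2.243, 0.001]
ft_force: [0.1, 0.6, -0.6]
grip_width: 0.0481
t 8.2 pos [0.5411 0.0033 0.1968] q [-0.12  0.3   1.67  0.    1.17 -1.71] F [ 0.1  0.6 -0.6] M [ 0.02 -0.01  0.01] w 0.0481
trans [-0.0395  0.0122  0.0468] twist [-0.0014 -0.0003 -0.0007]
```

```bash
python3 -m crank '[{"twist":[0,0,0],"translation":[-0.038,0.012,0.01],"jaw":0.55},{"twist":[0,0,0],"translation":[-0.038,0.012,0.03],"jaw":0.55},{"twist":[0,0,0],"translation":[-0.038,0.012,0.045],"jaw":0.55},{"twist":[0,0,0],"translation":[-0.038,0.012,0.045],"jaw":0.55},{"twist":[0,0,0],"translation":[-0.038,0.012,0.045],"jaw":0.55}]' 25
python3 - <<'E'
from d import *
delta([.554,-.036,.12],91.2)
E
```

```text
time: 8.82
tool_pos: [0.5543, -0.0322, 0.1532]
tool_rot: [-2.197, -2.246, 0.0]
ft_force: [-1.2, -0.4, 0.6]
grip_width: 0.0485
t 8.82 pos [ 0.5543 -0.0322  0.1532] q [-0.18  0.37  1.69 -0.    1.08 -1.78] F [-1.2 -0.4  0.6] M [0.03 0.03 0.03] w 0.0485
trans [-0.0038 -0.0004  0.0332] twist [-0.0001  0.      0.0012]
```

```bash
python3 -m crank '[{"twist":[0,0,0],"translation":[-0.0035,0,0.02],"jaw":0.55},{"twist":[0,0,0],"translation":[-0.0035,0,0.03],"jaw":0.55},{"twist":[0,0,0],"translation":[-0.0035,0,0.033],"jaw":0.55},{"twist":[0,0,0],"translation":[-0.0035,0,0.033],"jaw":0.55}]' 25
python3 - <<'E'
from d import *
delta([.554,-.036,.056],91.2)
o=[]
for n in("side","top"):
    c=robot.capture(n);im=c["image"]
    a=proj(c,[.55,-.03,.1])[0].astype(int)
    o.append(cv2.resize(im[a[1]-50:a[1]+50,a[0]-50:a[0]+50],None,fx=4,fy=4,interpolation=cv2.INTER_CUBIC))
cv2.imwrite("pics/both7.png",np.hstack(o))
E
```

```text
time: 9.32
tool_pos: [0.5545, -0.0361, 0.1204]
tool_rot: [2.197, 2.245, 0.0]
ft_force: [-0.2, 1.0, 0.0]
grip_width: 0.0483
t 9.32 pos [ 0.5545 -0.0361  0.1204] q [-0.19  0.41  1.72 -0.    1.01 -1.78] F [-0.2  1.   0. ] M [-0.02  0.02  0.  ] w 0.0483
trans [ 0.0002 -0.0005  0.0644] twist [0.0002 0.0001 0.0005]
```

View pics/both7.png

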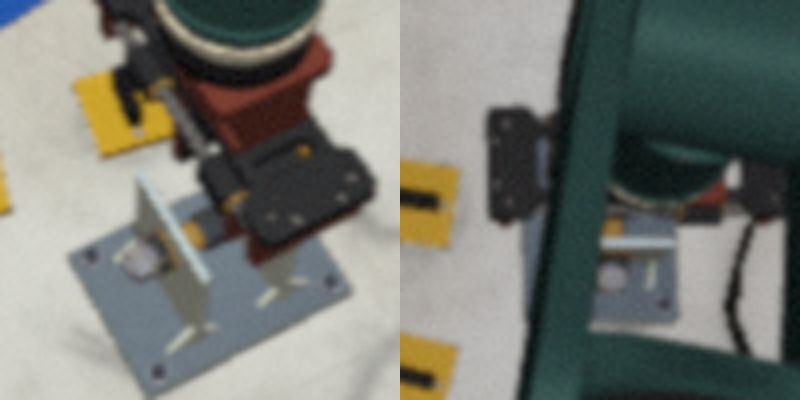

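Centred over the gap, with the fingers on either side of the head and between the plates (side crop 230,220). Going down.

```bash
python3 -m crank '[{"twist":[0,0,0],"translation":[0,0,0.01],"jaw":0.55},{"twist":[0,0,0],"translation":[0,0,0.02],"jaw":0.55},{"twist":[0,0,0],"translation":[0,0,0.03],"jaw":0.55},{"twist":[0,0,0],"translation":[0,0,0.03],"jaw":0.55}]' 25; python3 -c "
from d import *
delta([.554,-.036,.056],91.2)"
```

```text
time: 9.93
tool_pos: [0.5534, -0.0362, 0.0889]
tool_rot: [-2.196, -2.243, 0.002]
ft_force: [-0.0, -0.5, 0.4]
grip_width: 0.0481
t 9.93 pos [ 0.5534 -0.0362  0.0889] q [-0.19  0.45  1.75 -0.    0.94 -1.78] F [-0.  -0.5  0.4] M [ 0.01 -0.06  0.03] w 0.0481
trans [0.0001 0.0007 0.0329] twist [-0.0025 -0.0004  0.0002]
```

```bash
python3 -m crank '[{"twist":[0,0,0],"translation":[0,0,0.01],"jaw":0.55},{"twist":[0,0,0],"translation":[0,0,0.02],"jaw":0.55},{"twist":[0,0,0],"translation":[0,0,0.03],"jaw":0.55},{"twist":[0,0,0],"translation":[0,0,0.034],"jaw":0.55},{"twist":[0,0,0],"translation":[0,0,0.034],"jaw":0.55}]' 25; python3 -c "
from d import *
delta([.554,-.036,.056],91.2)"
```

```text
time: 10.55
tool_pos: [0.5541, -0.0363, 0.0557]
tool_rot: [-2.197, -2.244, 0.001]
ft_force: [0.9, -0.1, 0.2]
grip_width: 0.0483
t 10.55 pos [ 0.5541 -0.0363  0.0557] q [-0.19  0.5   1.77 -0.    0.87 -1.78] F [ 0.9 -0.1  0.2] M [ 0.05 -0.07  0.03] w 0.0483
trans [ 0.0003 -0.0001 -0.0003] twist [-0.0008 -0.0001  0.0002]
```

```bash
python3 -m crank '[{"twist":[0,0,0],"translation":[0,0,0],"jaw":0.3},{"twist":[0,0,0],"translation":[0,0,0],"jaw":0.1},{"twist":[0,0,0],"translation":[0,0,0],"jaw":0},{"twist":[0,0,0],"translation":[0,0,0],"jaw":0},{"twist":[0,0,0],"translation":[0,0,0],"jaw":0}]' 15; python3 -c "
from d import *
delta([.554,-.036,.056],91.2)"
```

```text
time: 11.18
tool_pos: [0.5546, -0.0366, 0.0564]
tool_rot: [2.197, 2.244, -0.0]
ft_force: [-1.2, -1.9, 2.7]
grip_width: 0.022
t 11.18 pos [ 0.5546 -0.0366  0.0564] q [-0.19  0.5   1.77 -0.    0.87 -1.78] F [-1.2 -1.9  2.7] M [-0.32  0.08 -0.14] w 0.022
trans [ 0.0006 -0.0006  0.0004] twist [0.0004 0.0005 0.0002]
```

Opening is 22.0 mm, which matches the head across its flats, and the side force is small. Firming the grip to 25 N, then leaning about the bolt axis.

```bash
python3 -m crank '[{"twist":[0,0,0],"translation":[0,0,0],"jaw":0},{"twist":[0,0,0],"translation":[0,0,0],"jaw":0},{"twist":[0,0,0],"translation":[0,0,0],"jaw":0}]' 26; python3 -m crank '[{"twist":[0,0.02,0],"translation":[0.0004,0,0],"jaw":0},{"twist":[0,0.04,0],"translation":[0.0008,0,0],"jaw":0},{"twist":[0,0.06,0],"translation":[0.0011,0,0],"jaw":0},{"twist":[0,0.08,0],"translation":[0.0015,0,0],"jaw":0},{"twist":[0,0.09,0],"translation":[0.0017,0,0],"jaw":0}]' 26; python3 -c "
from d import *
delta([.554,-.036,.056],91.2)"
```

```text
time: 11.55
tool_pos: [0.5546, -0.0366, 0.0564]
tool_rot: [2.197, 2.245, -0.0]
ft_force: [-2.0, -3.3, 5.3]
grip_width: 0.022
time: 12.18
tool_pos: [0.5545, -0.0349, 0.0565]
tool_rot: [-2.152, -2.198, -0.098]
ft_force: [-0.4, -3.9, 5.4]
grip_width: 0.0217
t 12.18 pos [ 0.5545 -0.0349  0.0565] q [-0.25  0.51  1.77  0.11  0.9  -1.91] F [-0.4 -3.9  5.4] M [-0.54  0.26 -0.13] w 0.0217
trans [-0.0011 -0.0005  0.0004] twist [ 0.0004 -0.0904  0.    ]
```

```bash
python3 -m crank '[{"twist":[0,0.02,0],"translation":[0.0004,0,0],"jaw":0},{"twist":[0,0.04,0],"translation":[0.0008,0,0],"jaw":0},{"twist":[0,0.06,0],"translation":[0.0011,0,-0.0001],"jaw":0},{"twist":[0,0.08,0],"translation":[0.0015,0,-0.0001],"jaw":0},{"twist":[0,0.093,0],"translation":[0.0018,0,-0.0001],"jaw":0}]' 26; python3 -m crank '[{"twist":[0,0,0],"translation":[0,0,0],"jaw":0},{"twist":[0,0,0],"translation":[0,0,0],"jaw":0},{"twist":[0,0,0],"translation":[0,0,0],"jaw":0},{"twist":[0,0,0],"translation":[0,0,0],"jaw":0}]' 26
python3 - <<'E'
from d import *
delta([.554,-.036,.056],91.2)
o=[]
for n in("side","top"):
    c=robot.capture(n);im=c["image"];cv2.imwrite(f"pics/{n}8.png",im)
    a=proj(c,[.5,-.036,.075])[0].astype(int)
    o.append(cv2.resize(im[a[1]-25:a[1]+25,a[0]-25:a[0]+25],None,fx=8,fy=8,interpolation=cv2.INTER_CUBIC))
    d=np.load(f"{n}5.npz")["image"]
    o.append(cv2.resize(d[a[1]-25:a[1]+25,a[0]-25:a[0]+25],None,fx=8,fy=8,interpolation=cv2.INTER_CUBIC))
cv2.imwrite("pics/both8.png",np.hstack(o[:2]))
E
```

```text
time: 12.8
tool_pos: [0.5545, -0.0332, 0.0567]
tool_rot: [-2.102, -2.147, -0.194]
ft_force: [-1.7, -3.9, 6.3]
grip_width: 0.0216
time: 13.3
tool_pos: [0.5545, -0.0332, 0.0567]
tool_rot: [-2.102, -2.148, -0.193]
ft_force: [-1.6, -4.6, 5.7]
grip_width: 0.0218
t 13.3 pos [ 0.5545 -0.0332  0.0567] q [-0.3   0.52  1.76  0.22  0.94 -2.03] F [-1.6 -4.6  5.7] M [-0.59  0.23 -0.13] w 0.0218
trans [-0.0029 -0.0006  0.0002] twist [ 0.0006 -0.1826  0.0004]
```

View pics/both8.png

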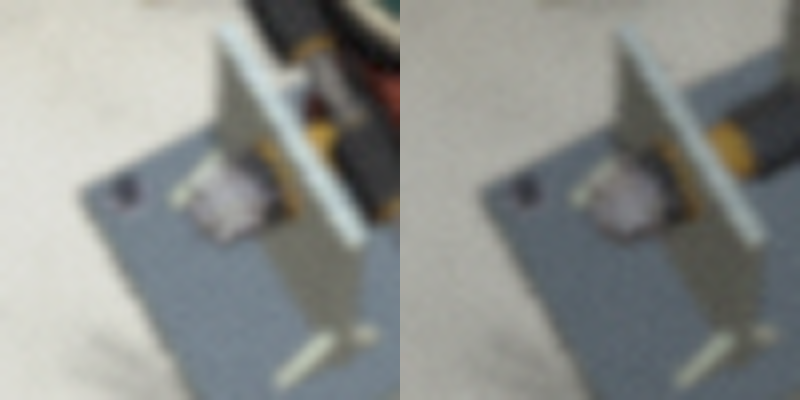

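View pics/side8.png

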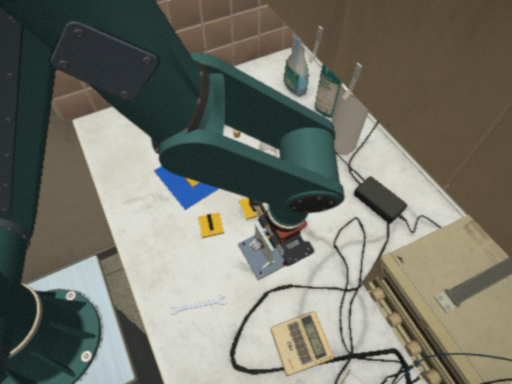

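The nut's outline (left crop, 235,195) has turned compared with before, and the rest of the scene is undisturbed. The lean is 10.5° and the opening holds at 21.8 mm with steady, small forces. Handing in.

```bash
python3 -c "
from station import robot
print(robot.job_done()); s=robot.state();print(s['time'],s['tool_rot'],s['grip_width'],s['ft_force'])"
```

```text
the job is handed in; nothing more can be done
None
the job is handed in; nothing more can be done
```

The job is handed in at about 13.4 s. The largest yellow guard is upright near the middle of the blue mat. The gripper is still holding the bolt head by its left and right flats at 26 N, leaned 10.5° clockwise.

- **Guard:** after release, the side camera put it at (0.4755, 0.272), within about 4 mm of the mat's centre and square to it. When I looked back at the end, the arm hid most of the mat, so the guard was not re-measured.
- **Grip:** the opening was 22.0 mm on closing and 21.6–21.8 mm through the lean, so the head appears to have turned with the fingers and not slipped.
- **Turn:** I could not measure the bolt's angle directly. The 10.5° is the gripper's measured lean; the last picture shows the nut's outline turned, but too coarsely to give an angle.
- **Forces:** wrist force stayed under about 8 N in every reading I took, and the fingers touched nothing unexpected on the way into the gap.
- **Other things:** nothing else visible in the last side view had moved. The beaker, vial and weight were mostly hidden by the arm there; the arm's path stayed well clear of them.
- **Disagreement:** estimates of the fixture's yaw varied between about 0.7° and 2.1°. I used 1.2°, and the fingers fitted without load.
- **After hand-in:** the station refused a state reading, so I have no check from then on.

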